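# Sweep the pressed tea into its tub and snap the lid on

## Task

Draw the wooden rake out from under the rack by the end of its handle, let go of it on the open bench, take it again close behind its head, and with it sweep all four pressed tea pieces off the board into the tub, without touching them with the fingers. Then put the rake down level on the bench, clear of the rack, and press the lid onto the tub until it sits fully home and level. Leave the other things on the bench where they are.

Things in the scene. Friction and masses are not known exactly. Their poses are not given: they have to be found in the camera images.
- board: fixed wooden sorting board, 178 (x) x 230 (y) mm, top face 123 mm above the bench; origin at bench level under its centre. A strip 12 wide and 18 high along each long side leaves a channel 154 mm wide along its y axis, open at both ends. The tub stands at its +y end
- tub: fixed open white tub, outside 180 (x) x 130 (y) x 115 mm high, walls and floor 4 mm; origin at the centre of its underside. Its near wall is 5 mm beyond the board's +y end, its rim 8 mm below the board's top; its axes are parallel to the board's. In each short (x) wall, just below the rim, a grey sprung catch 60 mm long sticks 6 mm inwards
- lid: white push-on lid lying upright on the bench: flange 178 (x) x 126 (y) x 8 mm, below it a plug 16 mm deep (166 x 116), above it a bar grip 80 (x) x 22 (y) x 30 high. Origin at the centre of the plug's underside: flange z 16-24, grip z 24-54. Laid loosely in the tub's mouth it rides on the catches 13 mm too high; 10-20 N on its grip snaps it home, flange on the rim (origin 99 above the tub's)
- rake: loose dark wooden bench rake, 180 g: a head board 12 (x) x 130 (y) x 60 mm high standing on its long edge; a handle of 20 x 20 mm section runs from the head to -x, its axis 36 mm above the underside, ending at x -214 with a foot of the same width below. It stands level by itself on head and foot. Origin under the centre of the head, at the underside
- rake_neck (a point): point on the handle's axis 50 mm behind the head's centre (close to the centre of mass): where to hold it for sweeping
- rake_end (a point): point on the handle's axis 190 mm behind the head's centre, 24 mm from the handle's end: where it can be held while the head is under the rack
- rack: fixed plywood rack with jars at the right. Origin at bench level under the middle of its front edge (robot side); x points into it. Shelf 170 deep, 220 wide, underside 86, top 100 mm above the bench; 186 mm between its side walls. The rake starts with head and neck under the shelf (rake origin 90 mm in), the handle's end sticking out in front
- brick1: pressed tea brick, dark brown, 40 (x) x 64 (y) x 22 mm, 50 g, lying on the board; origin at the centre of its underside
- brick2: pressed tea brick, dark brown, 40 (x) x 64 (y) x 22 mm, 50 g, lying on the board; origin at the centre of its underside
- cake1: round pressed petal cake, dark red-brown, 62 mm across, 22 mm thick, 60 g, lying on the board; origin at the centre of its underside
- cake2: round pressed petal cake, dark red-brown, 62 mm across, 22 mm thick, 60 g, lying on the board; origin at the centre of its underside
- jar: bystander, not to be disturbed: glass jar, 72 mm across, 110 high; origin at its underside
- tin: bystander, not to be disturbed: plain metal tin, 76 mm across, 100 high; origin at its underside
- oil: bystander, not to be disturbed: amber glass bottle, 60 mm across, 170 high; origin at its underside
- mortar: bystander, not to be disturbed: white ceramic mortar bowl, 110 mm across, 70 high; origin at its underside
- spoon: bystander, not to be disturbed: wooden spoon, 180 mm long, lying; origin at its underside (mid-length)
- carton: bystander, not to be disturbed: small cardboard carton, 70 x 90 x 60 mm high; origin at its underside
- cup: bystander, not to be disturbed: blue ceramic cup, 72 mm across, 80 high; origin at its underside
Not all that is in view belongs to the job. What is shaped like the lid but purple is not meant.

How it is judged:
By the outcome, as a careful person would: the job done as asked, in the order asked, and still so for the second after the job is handed in, with the robot touching nothing.
It also fails if it takes over 72 s, if anything falls off the work surface, if the arm or the gripper's body presses on something with over 40 N, if the wrist force passes 120 N, or if a joint passes its speed limit or range.

## Robot

A 6-joint arm with a two-finger parallel gripper is mounted at the origin on the work surface. World frame = base frame: x ahead of the robot, y to its left, z up, the work surface at z = 0. Lengths are in m, angles in rad, forces in N, time in s.
With the tool pointing down it reaches from about 0.3 to 0.775 m from the base axis. Payload 14.6 kg.
Tool frame: the origin (TCP) lies between the finger pads, 19 mm behind the fingertips; this is the grasp point; z points along the fingers, y is the line along which they close (so a half turn about z gives the same grasp; the last joint's range is limited). The gripper opens to 85 mm and grips with 20 to 120 N. Pads are 22 mm wide; open, the fingers measure 114 mm over their backs; the gripper's body (76 mm by 85 mm) begins 54 mm behind the grasp point. The pads swing forward as they close: fully open they stand 13 mm farther back than shut.
Start: joints at [1.084, 0.3, 1.521, -0, 1.321, -0.067], TCP at [0.224, 0.502, 0.25] pointing down, gripper open.
Joint ranges: [-3.03, 3.03], [-0.79, 2.21], [0.23, 2.52], [-1.04, 4.18], [0, 3.07], [-2.55, 2.55]. Speed limits (rad/s): [2.22, 2.22, 2.57, 3.14, 3.14, 3.14].

## Interface

Orientations are given as a unit quaternion [x, y, z, w].
In Python, from cell import move_to, servo_line, set_joints, gripper_to, hold, ik, snapshot, camera_info, MotionError, close_job, read_t, read_q, read_joint_vel, read_joint_efforts, read_ee_pos, read_ee_rot, read_force, read_torque, read_gripper_width, read_grasp_force gives the robot as it stands. The module is installed in compiled form; this text tells all that it offers. Calls block until the motion is done:
- move_to(position, orientation): joint-space move of the TCP to a pose.
- servo_line(position, ori=None, vel=0.15, contact_N=None): straight line of the TCP; ori=None keeps the orientation; vel is the mean speed in m/s. With contact_N (N) it stops when the force on the tool has changed by that much, and returns True; else False.
- set_joints(angles): joint-space move.
- gripper_to(opening): finger opening in m; the grip force is fixed at half the most; returns when the fingers have stopped.
- hold(seconds).
- ik(position, orientation): joint angles nearest the present ones, or None.
- snapshot(name): name is "scene" or "top" or "wrist"; returns the picture (384x512x3 uint8, red, green, blue); there is no depth.
- camera_info(name): a dict with "fx", "fy", "cx", "cy" (pixels), "xyz" and "attitude" of the camera in the world. Camera axes: x right, y up, looking along -z (the intrinsics and any distortion apply to the point x, -y, -z); pixel columns grow to the right and rows downward; lengths in m; the calibration is good to about 2 mm. A picture is of the moment at which its call begins: read the wrist's pose just before it. camera_info takes no time and is no camera call; for the wrist camera it gives the pose at the moment of the call.
A pose or a line that the arm cannot do raises MotionError and nothing moves.
- close_job(): hands the job in; it is judged then, once.
Readings, each from a call of its own:
- read_t(): time.
- read_q(): joint angles.
- read_joint_vel(): joint speeds.
- read_joint_efforts(): joint torques, N m.
- read_ee_pos(): TCP position.
- read_ee_rot(): TCP orientation.
- read_force(): force on the tool from outside, world axes, zero at the start.
- read_torque(): the same for the moment, N m.
- read_gripper_width(): finger opening in m.
- read_grasp_force(): force on a finger pad.
Only numpy, scipy, OpenCV 4.12 (cv2) and the standard library are available. Lean on these libraries where they do the work, as an engineer would, in place of code of your own. Each camera call takes 0.05 s, during which the arm holds its last target. There are 200 camera calls.

## Working session

There is one attempt and no reset: what is moved stays moved. The work goes in short steps, each a Python script; the robot and the scene stay as the last script left them, time stands still between calls to the robot, and variables do not carry over. Pictures are saved under pics/ and viewed, at most 10 in all, crops included, and the job is handed in when it is done.

```bash
mkdir -p pics; python3 - <<'E'
from cell import *
import cv2
for n in("scene","top"):
    im=snapshot(n); cv2.imwrite(f"pics/{n}0.png",cv2.resize(im[:,:,::-1],(800,600),interpolation=cv2.INTER_CUBIC)); cv2.imwrite(f"{n}0_raw.png",im[:,:,::-1]); print(n,camera_info(n))
print(camera_info("wrist"),read_ee_pos(),read_ee_rot(),read_t(),read_q())
E
```

```text
scene {'fx': 436.2984346675503, 'fy': 436.2984346675503, 'cx': 259.81051400481084, 'cy': 186.95536991766323, 'xyz': array([ 0.86254161, -0.71749775,  1.32002946]), 'attitude': array([0.2642437 , 0.06744294, 0.25098797, 0.92877971])}
top {'fx': 356.64898900960105, 'fy': 356.64898900960105, 'cx': 257.81405061200786, 'cy': 185.2106787173742, 'xyz': array([ 0.32928431, -0.05336662,  1.25439856]), 'attitude': array([-0.04631892,  0.05052341,  0.71073531, -0.70011232])}
{'fx': 288.64751455437295, 'fy': 288.64751455437295, 'cx': 248.66287207302497, 'cy': 192.59171866252777, 'xyz': array([0.16401225, 0.52951688, 0.3740103 ]), 'attitude': array([-0.11071936, -0.07159433,  0.53950853,  0.83159246])} [0.22407728 0.502081   0.24947981] [ 2.08366937e-01  9.78050590e-01 -4.89878852e-04 -1.49731808e-04] 0.1 [ 1.08440035e+00  3.00414265e-01  1.52151646e+00  2.12965667e-05
  1.32068622e+00 -6.65913006e-02]
```

View pics/scene0.png

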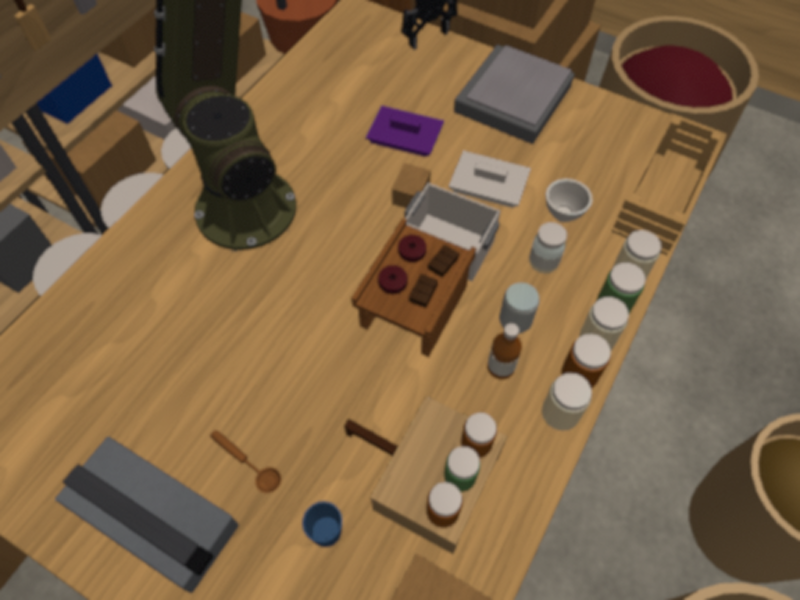

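View pics/top0.png

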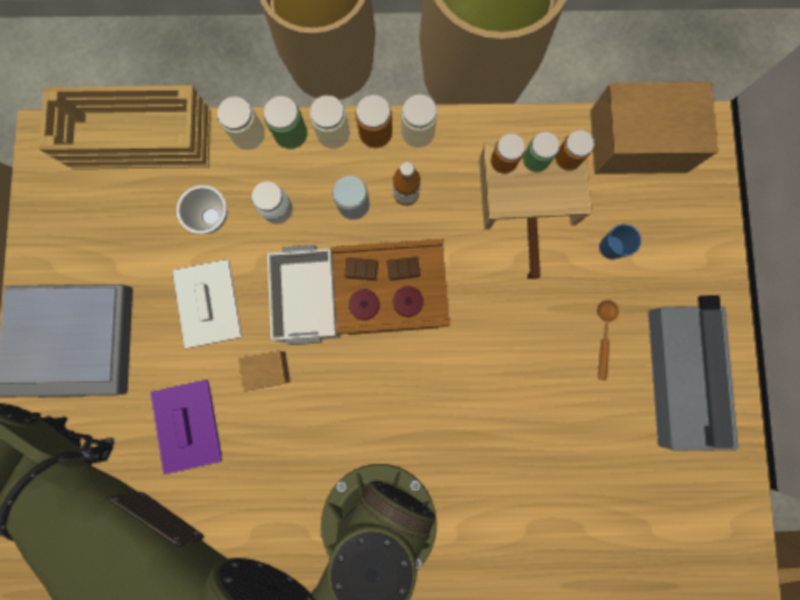

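The scene view shows the rake handle sticking out at (345-395,425-450), with the board at (415,275), the tub at (455,225) and the white lid at (490,178). The top view shows the rake end at (533,277), the rack front edge at (487-591,217), the tub (267-335,248-342), the board (332-449,240-334) and the white lid (174-241,261-347).

```bash
cat > h.py <<'E'
import numpy as np, cv2
from scipy.spatial.transform import Rotation as R
from cell import *
def Q(phi):  # tool down, closing axis (tool y) at world angle phi
    a=(phi+np.pi/2)/2; return [np.cos(a),np.sin(a),0,0]
def ray(c,px):
    d=R.from_quat(c["attitude"]).apply([(px[0]-c["cx"])/c["fx"],-(px[1]-c["cy"])/c["fy"],-1]); return np.array(c["xyz"]),d
def plane(c,px,z):
    o,d=ray(c,px); return o+d*(z-o[2])/d[2]
def proj(c,p):
    v=R.from_quat(c["attitude"]).inv().apply(np.atleast_2d(p)-c["xyz"]); return np.c_[c["cx"]+c["fx"]*v[:,0]/-v[:,2],c["cy"]-c["fy"]*v[:,1]/-v[:,2]]
def tri(obs):
    A=np.zeros((3,3));b=np.zeros(3)
    for c,px in obs:
        o,d=ray(c,px); d/=np.linalg.norm(d); M=np.eye(3)-np.outer(d,d); A+=M;b+=M@o
    return np.linalg.solve(A,b)
def save(name,im,box=None):
    if box: im=im[box[1]:box[3],box[0]:box[2]]
    s=min(800/im.shape[1],600/im.shape[0]); cv2.imwrite("pics/"+name+".png",cv2.resize(im[:,:,::-1],None,fx=s,fy=s,interpolation=cv2.INTER_CUBIC))
E
python3 - <<'E'
from h import *
np.set_printoptions(precision=3,suppress=True)
c=camera_info("top");s=1.5625
P=lambda z,*a:[print("  ",plane(c,(x/s,y/s),z)[:2]) for x,y in a]
for n,z,a in [("board",.141,[(332,248),(444,240),(449,326),(335,334)]),("tub",.115,[(267,254),(332,248),(336,335),(272,342)]),("lid",.024,[(174,270),(228,261),(241,337),(187,347)]),("rakeend/tip",.046,[(533,277),(533,219)]),("rack",.1,[(487,220),(591,213)]),("pieces",.145,[(362,268),(404,267),(364,304),(408,301)]),("others",0,[(263,388),(607,313),(603,378),(620,250)])]: print(n);P(z,*a)
w=camera_info("wrist"); print("wristcam in tool:",R.from_quat(read_ee_rot()).inv().apply(w["xyz"]-read_ee_pos()), "look",R.from_quat(read_ee_rot()).inv().apply(R.from_quat(w["attitude"]).apply([0,0,-1])))
for p,ph in [((.33,.33,.38),0),((.42,.05,.38),0),((.35,-.25,.3),0),((.35,-.25,.3),np.pi)]: print(p,ph,ik(p,Q(ph)))
E
```

```text
board
   [0.57  0.082]
   [ 0.583 -0.147]
   [ 0.408 -0.152]
   [0.395 0.075]
tub
   [0.565 0.22 ]
   [0.576 0.085]
   [0.394 0.076]
   [0.382 0.207]
lid
   [0.55  0.449]
   [0.569 0.329]
   [0.398 0.296]
   [0.378 0.413]
rakeend/tip
   [ 0.519 -0.348]
   [ 0.65  -0.355]
rack
   [ 0.635 -0.243]
   [ 0.647 -0.466]
pieces
   [0.527 0.021]
   [ 0.528 -0.064]
   [0.454 0.017]
   [ 0.459 -0.071]
others
   [0.286 0.251]
   [ 0.442 -0.523]
   [ 0.296 -0.505]
   [ 0.586 -0.563]
wristcam in tool: [ 0.066  0.    -0.125] look [-0.261  0.001  0.965]
(0.33, 0.33, 0.38) 0 [ 0.707  0.041  1.525 -0.     1.575  0.707]
(0.42, 0.05, 0.38) 0 [ 0.032 -0.062  1.628 -0.     1.576  0.032]
(0.35, -0.25, 0.3) 0 [-0.705 -0.011  1.759 -0.     1.393 -0.705]
(0.35, -0.25, 0.3) 3.141592653589793 [-0.705 -0.011  1.759 -0.     1.393  2.436]
```

```bash
python3 - <<'E'
from h import *
import pickle
D={}
for n,p,ph in [("A",(.44,.28,.33),0),("B",(.45,-.02,.36),0),("C",(.46,-.34,.22),np.pi/2)]:
    move_to(p,Q(ph)); D[n]=(camera_info("wrist"),snapshot("wrist")); save("w"+n,D[n][1]); print(read_t())
pickle.dump(D,open("D.pkl","wb"))
E
```

```text
1.3667
2.575
4.4833
```

View pics/wA.png

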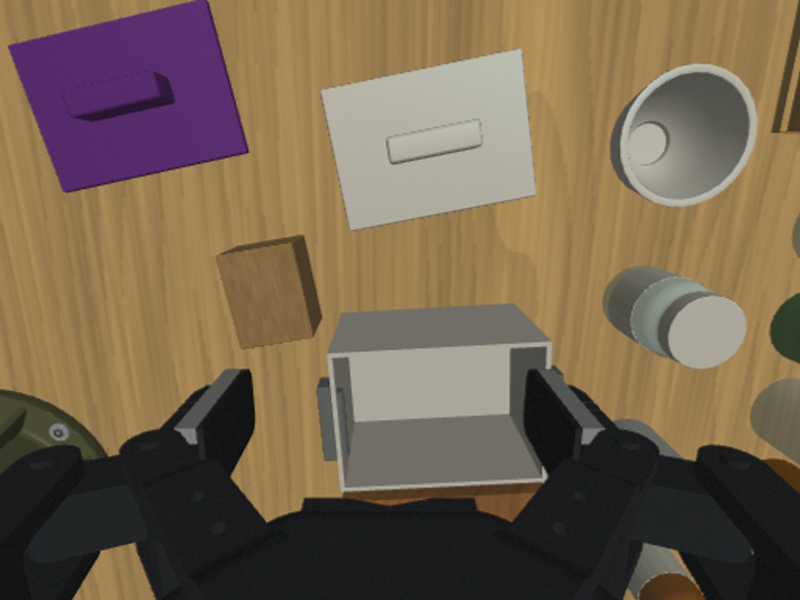

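View pics/wB.png

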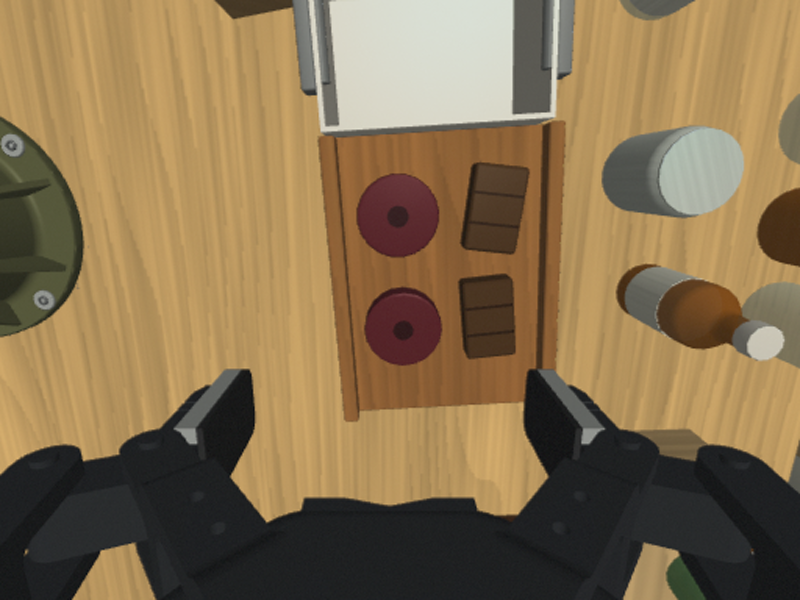

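View pics/wC.png

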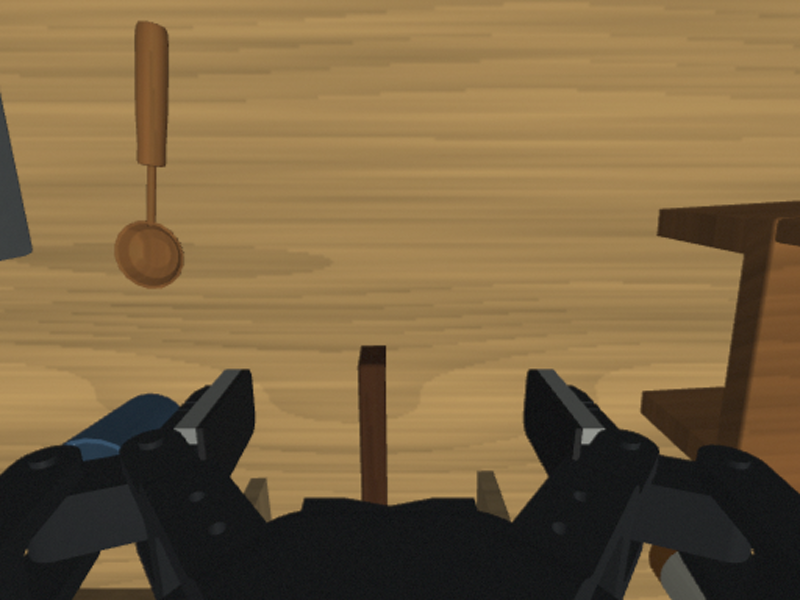

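wA shows the white lid's flange corners at (321,89), (521,49), (536,193) and (351,230), and the tub rim at (328,353), (550,342), (546,482) and (343,491). wB shows the board with its cakes and bricks, and its +y end at (319,137)-(566,122). wC shows the rake's end face at (359-386,346-367), with the handle going down to about (374,500).

```bash
python3 - <<'E'
from h import *
import pickle
np.set_printoptions(precision=4,suppress=True)
D=pickle.load(open("D.pkl","rb"));s=1.5625
A,B,C=[D[k][0] for k in "ABC"];T=camera_info("top");S=camera_info("scene")
px=lambda *a:[np.array(p)/s for p in a]
def rep(n,c,z,pts):
    q=np.array([plane(c,p,z) for p in px(*pts)]); print(n,q[:,:2].tolist().__str__() if 0 else q[:,:2].round(4).tolist(),"mean",q.mean(0)); return q
rep("lid",A,.024,[(321,89),(521,49),(536,193),(351,230)])
rep("grip",A,.054,[(386,138),(480,120),(482,145),(390,163)])
rep("tub",A,.115,[(328,353),(550,342),(546,482),(343,491)])
rep("tubB",B,.115,[(322,131),(557,116)])
rep("board",B,.141,[(319,137),(566,122),(345,420)])
rep("rake top",C,.046,[(359,367),(386,367),(362,500),(386,500)])
rep("rake foot",C,.0,[(360,346),(386,346)])
rep("pieces",B,.145,[(398,215),(495,208),(403,326),(487,316)])
print("tri rake end",tri([(C,px((372.5,367))[0]),(T,px((533.5,277))[0])]))
print("tri lid TL corner",tri([(A,px((521,49))[0]),(T,px((174,270))[0])]),tri([(A,px((351,230))[0]),(T,px((241,337))[0])]))
print("tri tub/near corner",tri([(A,px((328,353))[0]),(T,px((272,342))[0])]),tri([(A,px((550,342))[0]),(T,px((267,254))[0])]))
print("tri tub rim +x-y",tri([(A,px((343,491))[0]),(B,px((322,131))[0])]),"-",tri([(A,px((546,482))[0]),(B,px((557,116))[0])]))
print("tri board",tri([(B,px((319,137))[0]),(T,px((335,334))[0])]),tri([(B,px((345,420))[0]),(T,px((449,326))[0])]))
E
```

```text
lid [[0.3802, 0.4233], [0.553, 0.4552], [0.5764, 0.335], [0.4041, 0.3005]] mean [0.4784 0.3785 0.024 ]
grip [[0.4374, 0.3804], [0.5153, 0.3946], [0.518, 0.375], [0.4408, 0.3603]] mean [0.4779 0.3776 0.054 ]
tub [[0.3912, 0.2121], [0.5688, 0.2218], [0.5777, 0.092], [0.4001, 0.0824]] mean [0.4844 0.1521 0.115 ]
tubB [[0.3991, 0.0831], [0.579, 0.094]] mean [0.4891 0.0885 0.115 ]
board [[0.4004, 0.0765], [0.5768, 0.0867], [0.4136, -0.1501]] mean [0.4636 0.0044 0.141 ]
rake top [[0.5245, -0.3601], [0.5245, -0.3408], [0.6364, -0.3597], [0.6364, -0.341]] mean [ 0.5804 -0.3504  0.046 ]
rake foot [[0.526, -0.3622], [0.526, -0.3411]] mean [ 0.526  -0.3517  0.    ]
pieces [[0.4574, 0.0217], [0.529, 0.0268], [0.4619, -0.0649], [0.5279, -0.0565]] mean [ 0.4941 -0.0182  0.145 ]
tri rake end [ 0.5188 -0.3486  0.0561]
tri lid TL corner [0.5566 0.4595 0.0012] [0.4011 0.2994 0.0083]
tri tub/near corner [0.3861 0.2082 0.103 ] [0.5672 0.221  0.1136]
tri tub rim +x-y [0.3997 0.083  0.1158] - [0.5775 0.0936 0.1174]
tri board [0.3966 0.0786 0.1144] [ 0.4105 -0.154   0.1327]
```

```bash
python3 - <<'E'
from h import *
np.set_printoptions(precision=4,suppress=True)
h=np.pi/2
move_to((.5485,-.3504,.10),Q(h)); servo_line((.5485,-.3504,.036),vel=.08,contact_N=6)
print(read_ee_pos()); gripper_to(.0); print(read_gripper_width(),read_grasp_force(),read_force())
z=read_ee_pos()[2]
servo_line((.3885,-.3504,z),vel=.1); print(read_ee_pos(),read_ee_rot(),read_gripper_width(),read_force())
gripper_to(.06); servo_line((.3885,-.3504,.13),vel=.15)
move_to((.5285,-.3504,.20),Q(-h)); 
import pickle; w=camera_info("wrist"); im=snapshot("wrist"); pickle.dump((w,im),open("E.pkl","wb")); save("wE",im); print(read_t())
E
```

```text
[ 0.5488 -0.3506  0.0365]
0.018842304426740206 58.86319041252136 [-0.4005  0.0244  3.6917]
[ 0.3883 -0.3504  0.0362] [-0.0001  1.      0.0002 -0.0005] 0.01942189980594446 [-4.8376 -0.7359  4.9954]
12.5167
```

View pics/wE.png

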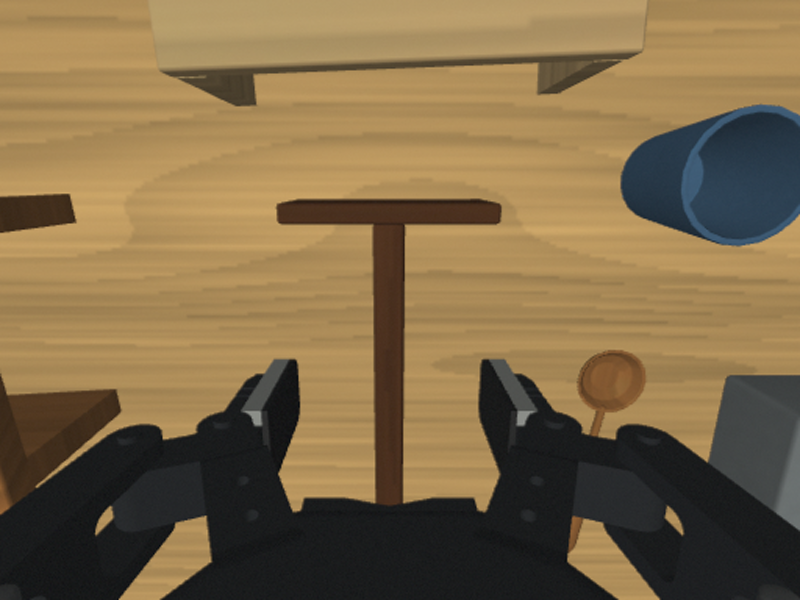

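wE shows the rake drawn clear of the rack and standing level. Its head is at (277-500,203-222), the handle is straight at column 388, and the rack's front edge is at about row 60.

```bash
cat >> h.py <<'E'
bc=np.array([.4951,-.0326]);yaw=.0577;ux=np.array([np.cos(yaw),np.sin(yaw)]);uy=np.array([-ux[1],ux[0]])
def bd(x,y,z): return (*(bc+ux*x+uy*y),z)
E
python3 - <<'E'
from h import *
import pickle
np.set_printoptions(precision=4,suppress=True)
w,_=pickle.load(open("E.pkl","rb"));g=[plane(w,(np.array(p)/1.5625),.06) for p in [(277,213),(500,213)]]; print("head top",g)
x=(g[0][0]+g[1][0])/2-.05; y=(g[0][1]+g[1][1])/2; print(x,y)
x=np.clip(x,.520,.536)
servo_line((x,-.3504,.036),vel=.12,contact_N=8); gripper_to(0.); print(read_ee_pos(),read_gripper_width(),read_grasp_force())
servo_line((x,-.3504,.24),vel=.2)
move_to(bd(0,-.145,.24),Q(yaw)); servo_line(bd(0,-.145,.175),vel=.12)
hold(.1); c=servo_line(bd(0,-.145,.150),vel=.03,contact_N=4); print("touch",c,read_ee_pos(),read_force(),read_t())
save("wF",snapshot("wrist")); save("tF",snapshot("top"),(190,120,350,240))
E
```

```text
head top [array([ 0.5757, -0.2855,  0.06  ]), array([ 0.5757, -0.4141,  0.06  ])]
0.5256769034390766 -0.34980047449084944
[ 0.5259 -0.3505  0.0365] 0.01935289541736395 59.903401136398315
touch True [ 0.5034 -0.1774  0.1591] [-0.5525  0.1827  4.0823] 18.2583
```

View pics/wF.png

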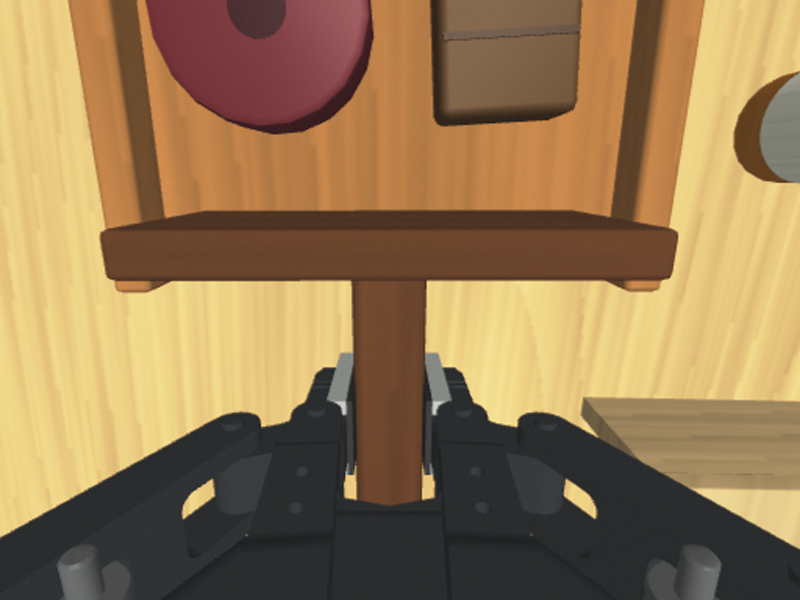

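wF shows the head (102-677,215-278) standing in the channel, centred, with the cake and brick ahead of it and not touched. Touchdown was at z 0.159, as expected. Next is the sweep.

```bash
python3 - <<'E'
from h import *
np.set_printoptions(precision=4,suppress=True)
z=.1604
servo_line(bd(0,-.145,z),vel=.03)
servo_line(bd(0,.04,z),vel=.09); print(read_force(),read_ee_pos())
servo_line(bd(0,.115,z),vel=.07); print(read_force(),read_torque(),read_gripper_width(),read_t())
servo_line(bd(0,.06,.25),vel=.15)
servo_line(bd(0,-.16,.28),vel=.25)
im=snapshot("wrist"); t=snapshot("top"); 
a=cv2.resize(im,(400,300)); b=cv2.resize(t[120:240,150:310],(400,300)); save("G",np.hstack([a,b])); print(read_t())
E
```

```text
[ 0.7205 -0.0983 -2.7952] [0.4928 0.0072 0.1603]
[-0.1695  0.0843 -0.8581] [0.0146 0.0037 0.024 ] 0.01893220136168039 22.0417
24.0333
```

View pics/G.png

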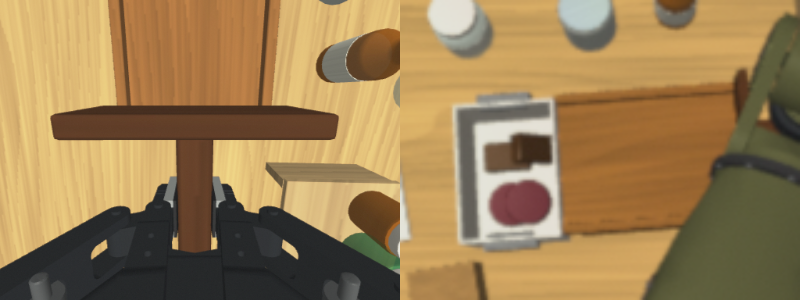

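G shows the board empty and all four pieces lying inside the tub, at (485-555,135-225) in the right half. Next I set the rake down, then look again at the tub and the lid.

```bash
python3 - <<'E'
from h import *
import pickle
np.set_printoptions(precision=4,suppress=True)
h=np.pi/2
move_to((.45,-.28,.14),Q(-h)); servo_line((.45,-.28,.06),vel=.15); hold(.1)
c=servo_line((.45,-.28,.034),vel=.03,contact_N=4); print(c,read_ee_pos(),read_force())
gripper_to(.07); servo_line((.45,-.28,.13),vel=.15); servo_line((.40,-.24,.3),vel=.3)
move_to((.45,.13,.33),Q(yaw+h)); w1=camera_info("wrist"); i1=snapshot("wrist")
move_to((.478,.378,.22),Q(.183+h)); w2=camera_info("wrist"); i2=snapshot("wrist")
pickle.dump((w1,i1,w2,i2),open("H.pkl","wb")); print(read_t())
# predicted pixels
tc=np.array([.485,.1525]); lc=np.array([.478,.378]); l=.183; lx=np.array([np.cos(l),np.sin(l)]);ly=np.array([-lx[1],lx[0]])
P1=proj(w1,[(*(tc+a*.09*ux+b*.065*uy),.115) for a,b in [(-1,-1),(-1,1),(1,1),(1,-1)]])
P2=proj(w2,[(*(lc+a*.089*lx+b*.063*ly),.024) for a,b in [(-1,-1),(-1,1),(1,1),(1,-1)]])
P3=proj(w2,[(*(lc+a*.04*lx+b*.011*ly),.054) for a,b in [(-1,-1),(-1,1),(1,1),(1,-1)]])
out=[]
for im,Ps in((i1,[P1]),(i2,[P2,P3])):
    k=cv2.resize(im,None,fx=2,fy=2,interpolation=cv2.INTER_CUBIC)
    for P in Ps: cv2.polylines(k,[np.int32((P*2+.5)*16)],True,(255,0,0),1,cv2.LINE_AA,4)
    out.append(k)
print(P1,P2,P3)
y0=int(P1[:,1].mean()*2);x0=int(P1[:,0].mean()*2); u0=int(P2[:,0].mean()*2);v0=int(P2[:,1].mean()*2)
cl=lambda k,x,y,w=400,h=600:k[max(0,min(y-h//2,768-h)):][:h,max(0,min(x-w//2,1024-w)):][:,:w]
print((max(0,min(x0-200,624)),max(0,min(y0-300,168))),(max(0,min(u0-200,624)),max(0,min(v0-300,168))))
save("H",np.hstack([cl(out[0],x0,y0),cl(out[1],u0,v0)]))
E
```

```text
True [ 0.4498 -0.2799  0.0364] [-0.8596  0.5582  7.3977]
32.125
[[209.4862 125.3162]
 [323.0053 125.1547]
 [313.939  266.3885]
 [214.5533 266.5239]] [[189.1109  90.9124]
 [308.7787  90.7684]
 [300.9317 245.6946]
 [197.2292 245.8332]] [[238.0088 140.4898]
 [260.0692 140.4624]
 [259.3809 216.1402]
 [238.8223 216.1671]]
(330, 91) (298, 36)
```

View pics/H.png

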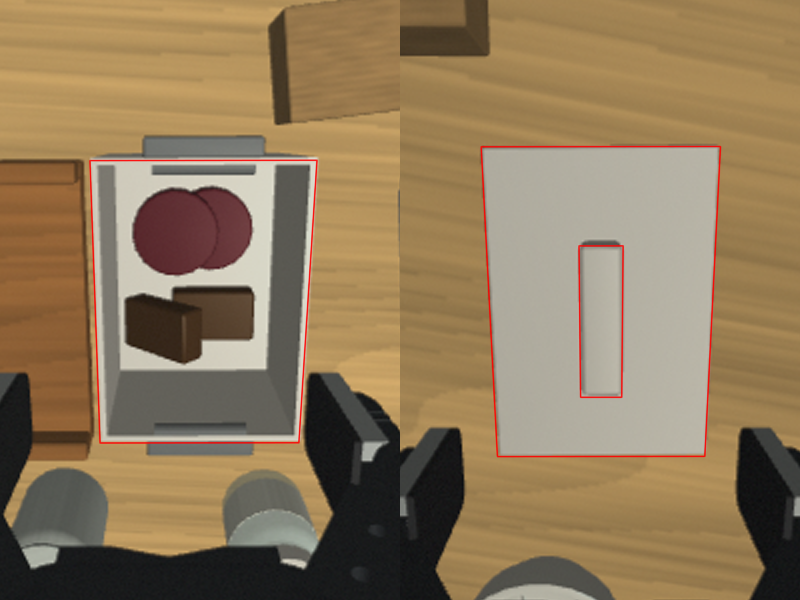

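H's red overlays of the modelled tub rim (left) and lid flange and grip (right) match the images to about 1 px, and all four pieces are low in the tub. Now I take the lid and press it on.

```bash
python3 - <<'E'
from h import *
np.set_printoptions(precision=4,suppress=True)
h=np.pi/2; T=(.4846,.1525)
servo_line((.478,.378,.052),vel=.12,contact_N=8); gripper_to(0.); p=read_ee_pos(); print(p,read_gripper_width(),read_grasp_force())
servo_line((.478,.378,.22),vel=.15)
servo_line((*T,.22),ori=Q(yaw+h),vel=.15); servo_line((*T,.178),vel=.1); hold(.2)
c=servo_line((*T,p[2]+.105),vel=.03,contact_N=5); print("touch",c,read_ee_pos()[2]-p[2],read_force(),read_torque(),read_gripper_width(),read_t())
E
```

```text
[0.4782 0.3782 0.0524] 0.02085817035846925 60.41999101638794
touch True 0.111224799091309 [-0.8137  0.4813  3.4358] [ 0.036   0.1569 -0.0152] 0.020808430891977533 38.3583
```

```bash
python3 - <<'E'
from h import *
np.set_printoptions(precision=4,suppress=True)
T=(.4846,.1525); p=.0524
c=servo_line((*T,p+.0985),vel=.03,contact_N=40); print(c,read_ee_pos()[2]-p,read_force(),read_gripper_width())
gripper_to(.06); servo_line((*T,.215),vel=.15)
print(read_force()); gripper_to(0.); hold(.2)
# check press on the grip's top: tips 19 mm ahead of TCP, home -> TCP ~ .172
c=servo_line((*T,.166),vel=.03,contact_N=25); print("top",c,read_ee_pos(),read_force())
servo_line((*T,.25),vel=.15); servo_line((.30,.05,.36),vel=.3)
im=snapshot("scene"); t=snapshot("top")
a=cv2.resize(im[90:300,150:360],(400,400)); b=cv2.resize(t[110:270,120:410],(400,221)); b=np.vstack([b,np.zeros((179,400,3),np.uint8)])
save("J",np.hstack([a,b])); print(read_t())
E
```

```text
False 0.09893625011782908 [-7.9884 -1.0193 12.1319] 0.02074398835991846
[-1.0617 -0.0311 -1.1321]
top True [0.4846 0.1525 0.1718] [-2.7835 -1.4263  8.6718]
43.8167
```

View pics/J.png

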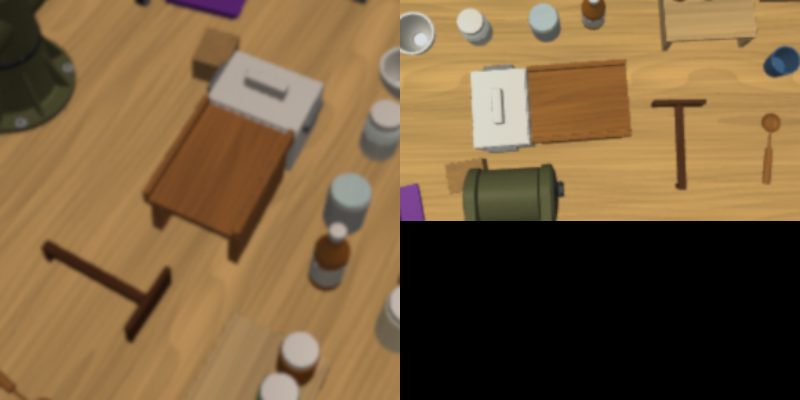

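J shows the lid flat on the tub, the rake standing on the open bench clear of the rack, and the bystanders in place. The grip top was touched at its fully home height (TCP 0.172).

```bash
python3 -c "
from cell import *
print(close_job(),read_t())"
```

```text
the job is handed in; nothing more can be done
the job is handed in; nothing more can be done
```

The job is handed in at about 44 s: the rake was drawn out, let go and retaken at the neck, all four tea pieces are in the tub, the rake stands level clear of the rack, and the lid is pressed fully home (99 mm, as specified).

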